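Slide the loose speaker grille into its seat

ROBOT

A 6-joint arm with a two-finger parallel gripper is mounted at the origin on the work surface. World frame = base frame: x ahead of the robot, y to its left, z up, the work surface at z = 0. Lengths are in mm, angles in degrees, forces in N, time in s.
With the tool pointing down it reaches from about 300 to 850 mm from the base axis. Payload 4.2 kg.
Tool frame: the origin (TCP) lies at the centre of the arm's flange, where the gripper is bolted on; the fingertips stand 191 mm ahead of it and the grasp point (between the pads) lies 172 mm ahead of it; y points along the fingers, x is the direction in which the jaws open and shut, and the axes are right-handed (so a half turn about y gives the same grasp; the last joint's range is limited). The gripper opens to 91 mm and grips with 3 to 60 N. Pads are 32 mm wide; open, the fingers measure 118 mm over their backs; the gripper's body (76 mm by 178 mm) begins 60 mm behind the grasp point.
Start: joints at [70.015, 18.312, 89.639, -0, 72.044, -1.146], TCP at [185.668, 544.197, 404.776] pointing down, gripper open.
Joint ranges: [-177.97, 177.97], [-48.28, 115.42], [12.27, 149.76], [-77.06, 257.06], [2.81, 150.46], [-146.56, 146.56]. Speed limits (degrees/s): [147.25, 147.25, 180, 180, 180, 180].

INTERFACE

Orientations are given as [roll, pitch, yaw] about the fixed x, y, z axes, in that order (R = Rz(yaw) Ry(pitch) Rx(roll)).
In Python, from workcell import env gives the robot as it stands.
- The arm moves only by the tool carry_out, never from a script. Its argument "increments" is a list of rows, each a list of 3 entries, a list of its own where there are three numbers: the turn, a rotation vector about the tool's x, y, z in rad, then the shift along the tool's x, y, z in mm, then the closure, from 0 (fully open) to 1 (shut). In form: [[[wx, wy, wz], [dx, dy, dz], claw], ...]. A call has 1 to 10 rows; each row is the pose to reach, as a shift and turn from the pose commanded when the call began, along the tool's axes at that moment; what a row does not reach only later rows make up. A row lasts 1/12 s, in which the tool goes at most 41.7 mm and 7.16 degrees, less where a joint would pass 70% of its speed; a pose out of reach is approached as far as the arm can. A call with a gripper value outside its range is refused whole. The fingers move at their own pace and stop on an object; "force" is the grip in N (left out, the last holds). Time passes only in rows, so rows that repeat a pose let the fingers close. It gives the time, the measured TCP pose, the force and the opening at its end, in the units of the state.
- env.state(): the state, without advancing time (a new reading comes with each control period).
- env.grab_frame(name): name is "scene" or "top" or "wrist"; returns a dict with "frame" (420x560x3 uint8, blue, green, red), "z_map" (420x560 float32, mm along the optical axis (not along the pixel's ray), 0 where there is no reading), "camera_matrix" (3x3 intrinsics, pixels), "rvec" (rotation vector, rad) and "tvec" (3), from world to camera coordinates, as OpenCV has them; the wrist camera has in their place "hand_eye" (4x4, takes a point from camera to tool coordinates, whose origin is the TCP and whose axes are the tool frame's). Camera axes: x right, y down, z forward; pixel columns grow to the right and rows downward; lengths in mm; the calibration is good to about 2 mm. The wrist camera is an equidistant fisheye: a pixel r from the principal point sees the ray r / f radians off the axis. A picture is of the moment at which its call begins: read the wrist's pose just before it.
- env.job_done(): hands the job in, once; it reports no verdict.
The state is a dict: "time_s": time; "qpos": joint angles; "qvel": joint speeds; "effort": joint torques, N m; "ee_pos": TCP position; "ee_rot": TCP orientation; "force": force on the tool from outside, world axes, zero at the start; "torque": the same for the moment, N m; "gripper_width": finger opening in mm.
Only numpy, scipy, OpenCV 4.12 (cv2) and the standard library are available. Lean on these libraries where they do the work, as an engineer would, in place of code of your own. Each camera call takes 0.05 s, during which the arm holds its last target. There are 200 camera calls.

TASK

The base-station loudspeaker lies on its back with its front panel up, and its round perforated grille lies loose on the panel beside the open hole of the driver. Nudge the grille across the panel with the fingertips until it drops into its round seat over the driver and lies flat and fully home; slide it only, do not pick it up, do not push it off the panel, and do not touch the bare speaker cone. Leave the loose control knob on the panel and everything else on the bench where it is.

Things in the scene. Friction and masses are not known exactly. Their poses are not given: they have to be found in the camera images.
- grille: the loose grille: a round dark steel disc, perforated, 90 mm in diameter, 8 mm thick, 50 to 100 g. Origin at the centre of its underside, z up through its thickness. It starts flat on the speaker's front panel (120 mm above the bench), just clear of the seat or overlapping its rim by up to 7 mm, 85 to 140 mm from the seat's centre (centre to centre), towards the speaker's -y end
- seat (a point): centre of the floor of the grille's seat: a round recess in the speaker's panel, 94 mm in diameter, 5 mm deep, square rims, floored by a ledge 17 mm wide around the 60 mm hole over the driver. The ledge lies 115 mm above the bench; axes as the speaker's. The grille is home when its underside rests on the ledge, its top then 3 mm above the panel
- speaker: the loudspeaker cabinet on its back, fixed, black with a grey front panel facing up: 200 (x) x 300 (y) x 120 mm high. Origin at the centre of its underside; seat's centre at x +15, y +75 mm. A strip of controls up to 18 mm high runs along x -80 mm (fixed knob at y +110, toggle switches at y +68 and +32, bare shaft at y -48); the rest of the panel is plain and free
- cone: the delicate loudspeaker cone at the bottom of the driver hole, fixed in the cabinet; its highest point lies 15 mm or more below the panel. Its origin lies under the seat's centre at bench height. Nothing may touch it
- loose_knob: bystander: a small aluminium control knob, 22 mm in diameter, 15 mm high, pulled off its shaft and standing on the panel's control strip near y -105 mm of the speaker. Origin at the centre of its underside
- dish: bystander: a small steel dish of screws, 76 mm in diameter, 22 mm high, on the bench beyond the speaker's -y end. Origin at the centre of its underside
- screwdriver: bystander: a screwdriver 190 mm long, lying on the bench along the speaker's -x side
- battery_box: bystander: a carton of batteries 55 x 75 x 55 mm, on the bench beyond the speaker's +y end. Origin at the centre of its underside
- mug: bystander: a white mug 92 mm high, 82 mm wide, on the bench to the left
- torch: bystander: a black pocket torch 115 mm long, 32 mm thick, lying on the bench beyond the speaker, left of the keyboard
- mouse: bystander: a dark red computer mouse 110 x 64 x 35 mm, on the bench beyond the speaker, right of the keyboard
- parts_tray: bystander: a blue tray of small parts 120 x 170 x 32 mm, on the bench to the right

How it is judged:
By the outcome, as a careful person would: the job done as asked, in the order asked, and still so for the second after the job is handed in, with the robot touching nothing.
It also fails if it takes over 35 s, if anything falls off the work surface, if the arm or the gripper's body presses on something with over 40 N, if the wrist force passes 120 N, or if a joint passes its speed limit or range.

## Working session

There is one attempt and no reset: what is moved stays moved. The work goes in short steps, Python scripts to look and compute and a tool call to move; the robot and the scene stay as the last step left them, time stands still between calls to the robot, and variables do not carry over. Pictures are saved under pics/ and viewed, about 8 in all and at most 12, crops included, and the job is handed in when it is done.

Besides the shell and the picture viewer there is one more tool, called after ">>>" as name([rows], argument=value, ...), one row to a line, values as JSON. carry_out: Moves the arm, as the interface text tells. Its arguments: {"type":"object","properties":{"increments":{"type":"array","items":{"type":"array"}},"force":{"type":"number"}},"required":["increments"]}

```bash
mkdir -p pics
python3 - <<'E'
from workcell import env
import cv2,numpy as np,pickle
s=env.state();print(s['ee_pos'],s['ee_rot'],s['time_s'],s['gripper_width'])
for n in ("scene","top"):
    f=env.grab_frame(n);pickle.dump(f,open(f'pics/{n}0.pkl','wb'));cv2.imwrite(f'pics/{n}0.png',f['frame'])
    print(n,f['camera_matrix'].tolist(),f['rvec'],f['tvec'],(-cv2.Rodrigues(np.array(f['rvec'],float))[0].T@np.array(f['tvec'],float).reshape(3)).round())
E
```

```text
[185.62028127 544.02281987 403.9160292 ] [-89.99929974   0.10364583  71.16210156] 0.0 91.34434060812073
scene [[397.81417032412685, 0.0, 282.62823401385634], [0.0, 397.81417032412685, 213.9966150790327], [0.0, 0.0, 1.0]] [ 2.09333752  1.26500194 -0.47443549] [-267.93042656 -293.42162343 1587.79194264] [1262. -393.  966.]
top [[460.84638822212526, 0.0, 272.2558856591985], [0.0, 460.84638822212526, 206.5356191720356], [0.0, 0.0, 1.0]] [ 2.14039429 -2.14842102  0.13879216] [   7.23678381  577.65871728 1314.47195146] [ 389.   -8. 1382.]
```

View pics/top0.png

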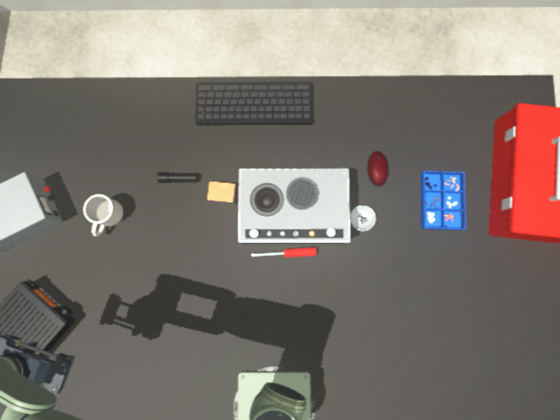

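View pics/scene0.png

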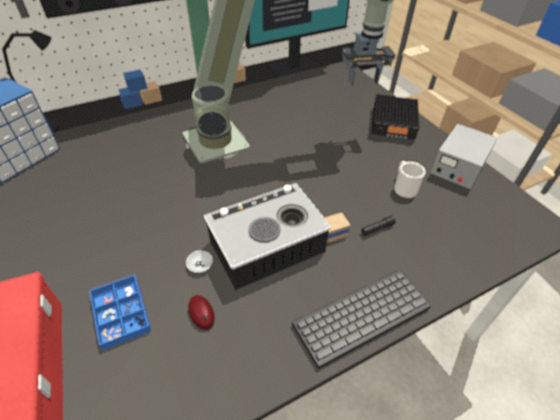

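The top view shows the panel at pixels 238–350 × 168–242, the hole and cone at about (266,199), and the grille at about (303,193). The scene view agrees. The dish stands at the right end of the panel and the knob strip is on the robot side.

```bash
cat > h.py <<'E'
import numpy as np,cv2,pickle
from scipy.spatial.transform import Rotation as Ro
def cam(f):
    R=cv2.Rodrigues(np.array(f['rvec'],float))[0];t=np.array(f['tvec'],float).reshape(3);return R.T,-R.T@t
def cast(f,uv,z):
    R,c=cam(f);K=np.array(f['camera_matrix']);uv=np.atleast_2d(uv).astype(float)
    d=np.c_[(uv-K[:2,2])/K[[0,1],[0,1]],np.ones(len(uv))]@R.T
    return c+d*((z-c[2])/d[:,2])[:,None]
def pts(f):
    R,c=cam(f);K=np.array(f['camera_matrix']);v,u=np.mgrid[:420,:560];z=f['z_map']
    return np.stack([(u-K[0,2])/K[0,0]*z,(v-K[1,2])/K[1,1]*z,z],-1)@R.T+c
E
python3 - <<'E'
from h import *
f=pickle.load(open('pics/top0.pkl','rb'))
g=cv2.cvtColor(f['frame'],cv2.COLOR_BGR2GRAY);P=pts(f)
print('panel z',np.median(P[225:230,250:340,2]),'grille z',np.median(P[188:198,298:308,2]),'cone z',P[190:210:4,266,2].round())
m=(g>140).astype(np.uint8);m[:160]=0;m[250:]=0;m[:,:230]=0;m[:,356:]=0
n,l,s,c=cv2.connectedComponentsWithStats(m);k=1+s[1:,4].argmax();m=(l==k).astype(np.uint8)
cs,h=cv2.findContours(m,cv2.RETR_CCOMP,cv2.CHAIN_APPROX_NONE)
for i,q in enumerate(cs):
    a=cv2.contourArea(q)
    if a<150:continue
    if h[0,i,3]<0:
        W=cast(f,q[:,0],120)[:,:2].astype(np.float32);print('panel',cv2.minAreaRect(W))
    else:
        (u,v),ax,_=cv2.fitEllipse(q);print('hole',u,v,ax,cast(f,[u,v],120),cast(f,[u,v],128))
big=cv2.resize(f['frame'][155:255,225:375],None,fx=5,fy=5,interpolation=cv2.INTER_CUBIC);cv2.imwrite('pics/c.png',big)
f=pickle.load(open('pics/scene0.pkl','rb'));P=pts(f);print('scene: panel',P[238:241,235:240,2].mean(),'grille',P[226:234,258:270,2].mean())
E
```

```text
panel z 119.65493327594402 grille z 126.6207881192596 cone z [102.  95.  91.  92.  83.]
panel ((571.5283203125, -61.26762390136719), (325.5836181640625, 207.0240478515625), 89.69200134277344)
hole 298.54022216796875 233.31298828125 (10.357426643371582, 117.07909393310547) [[492.05535705 -67.55743097 120.        ]] [[491.40439768 -67.18203904 128.        ]]
hole 266.6091613769531 199.30929565429688 (26.92215919494629, 27.433853149414062) [[586.80110768  19.86995624 120.        ]] [[585.54953756  19.69112988 128.        ]]
hole 301.6025695800781 193.6630859375 (30.356382369995117, 30.982799530029297) [[602.20343725 -77.25408562 120.        ]] [[600.85422894 -76.81722481 128.        ]]
scene: panel 120.38551277117507 grille 135.9147671804469
```

View pics/c.png

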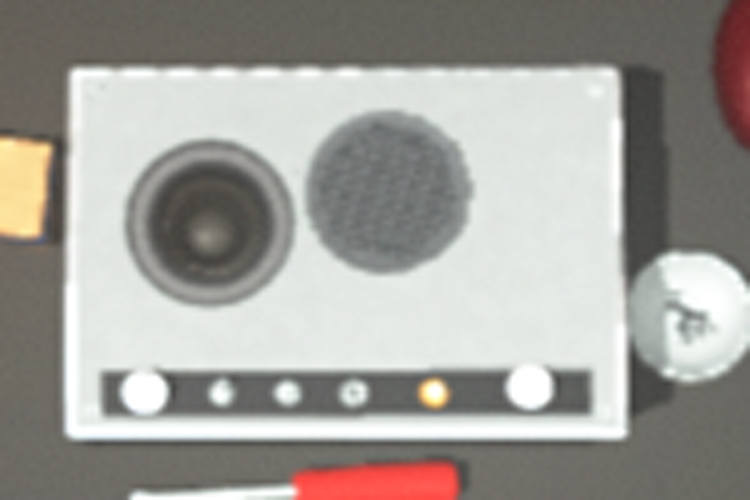

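>>> carry_out([
  [[0, 1.1, 0], [-258, 0, -312], 0.34],
  [[0, 1.1, 0], [-258, 0, -312], 0.34],
  [[0, 1.1, 0], [-258, 0, -312], 0.34],
  [[0, 1.1, 0], [-258, 0, -312], 0.34],
  [[0, 1.1, 0], [-258, 0, -312], 0.34],
  [[0, 1.1, 0], [-258, 0, -312], 0.34],
  [[0, 1.1, 0], [-258, 0, -312], 0.34],
  [[0, 1.1, 0], [-258, 0, -312], 0.34],
  [[0, 1.1, 0], [-258, 0, -312], 0.34],
  [[0, 1.1, 0], [-258, 0, -312], 0.34],
])

```text
time_s: 0.93
ee_pos: [398.5, 196.6, 404.6]
ee_rot: [-90.0, -0.0, 7.9]
force: [0.3, -0.1, 1.0]
gripper_width: 60.2
```

>>> carry_out([
  [[0, 0, 0], [163, 0, -368], 0.34],
  [[0, 0, 0], [163, 0, -368], 0.34],
  [[0, 0, 0], [163, 0, -368], 0.34],
  [[0, 0, 0], [163, 0, -368], 0.34],
  [[0, 0, 0], [163, 0, -368], 0.34],
  [[0, 0, 0], [163, 0, -368], 0.34],
  [[0, 0, 0], [163, 0, -368], 0.34],
  [[0, 0, 0], [163, 0, -368], 0.34],
  [[0, 0, 0], [163, 0, -368], 0.34],
  [[0, 0, 0], [163, 0, -368], 0.34],
])

```text
time_s: 1.77
ee_pos: [612.4, -145.3, 403.9]
ee_rot: [-90.0, 0.0, 8.0]
force: [0.4, -0.2, -0.4]
gripper_width: 60.1
```

Run:
```python
from h import *
from workcell import env
s=env.state();f=env.grab_frame('wrist');pickle.dump((s,f),open('pics/w1.pkl','wb'));cv2.imwrite('pics/w1.png',f['frame'])
print(s['ee_pos'],s['ee_rot'],s['time_s']);print(np.array(f['hand_eye']).round(3),f['camera_matrix'])
```

```text
[ 612.39731892 -145.31426091  403.86123627] [-9.00470874e+01  1.21320338e-02  8.02258097e+00] 1.7667
[[ 1.0000e+00 -1.0000e-03 -1.0000e-03 -3.8800e-01]
 [ 1.0000e-03 -2.5400e-01  9.6700e-01  2.0021e+01]
 [-1.0000e-03 -9.6700e-01 -2.5400e-01  6.9658e+01]
 [ 0.0000e+00  0.0000e+00  0.0000e+00  1.0000e+00]] [[325.1922621    0.         277.92327456]
 [  0.         325.1922621  212.29994322]
 [  0.           0.           1.        ]]
```

View pics/w1.png

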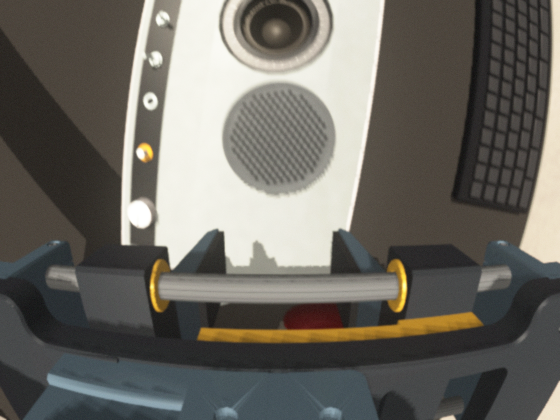

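The wrist view shows the grille at about (279,137), the seat at (275,25), and the fingertips at about (215,235) and (342,235), all in line. Next I'll measure the grille and seat from this view.

```bash
cat >> h.py <<'E'
def wcast(s,f,uv,z):
    K=np.array(f['camera_matrix']);H=np.array(f['hand_eye']);uv=np.atleast_2d(uv).astype(float)
    p=(uv-K[:2,2])/K[[0,1],[0,1]];th=np.hypot(*p.T);k=np.sinc(th/np.pi);d=np.c_[p*(np.sin(th)/np.maximum(th,1e-9))[:,None],np.cos(th)]
    R=Ro.from_euler('xyz',s['ee_rot'],degrees=True).as_matrix();c=R@H[:3,3]+np.array(s['ee_pos']);d=d@(R@H[:3,:3]).T
    return c+d*((z-c[2])/d[:,2])[:,None]
def circ(P):
    from scipy.optimize import least_squares
    P=P[:,:2];r=least_squares(lambda q:np.hypot(*(P-q[:2]).T)-q[2],[*P.mean(0),45],loss='soft_l1',f_scale=1)
    return r.x.round(1),np.abs(r.fun).mean().round(2)
def zat(s,f,u,v,r=4):  # world z from z_map
    z=np.median(f['z_map'][v-r:v+r+1,u-r:u+r+1]);K=np.array(f['camera_matrix']);H=np.array(f['hand_eye'])
    a=wcast(s,f,[u,v],0)[0];R=Ro.from_euler('xyz',s['ee_rot'],degrees=True).as_matrix();c=R@H[:3,3]+np.array(s['ee_pos'])
    ax=R@H[:3,2];d=a-c;return (c+d*z/(d@ax))[2].round(1)
def blobs(s,f,rmax=0,thr=150):
    g=cv2.cvtColor(f['frame'],cv2.COLOR_BGR2GRAY);m=(g>thr).astype(np.uint8)
    cs,h=cv2.findContours(1-m,cv2.RETR_EXTERNAL,cv2.CHAIN_APPROX_NONE)
    return [q[:,0] for q in cs if cv2.contourArea(q)>2500]
E
python3 - <<'E'
from h import *
s,f=pickle.load(open('pics/w1.pkl','rb'))
for thr in (130,150,165):
  for q in blobs(s,f,thr=thr):
    if np.ptp(q[:,0])<160: print(thr,q.mean(0).round(),'z120',*circ(wcast(s,f,q,120)),'z128',*circ(wcast(s,f,q,128)))
print('z panel',zat(s,f,200,180),'grille',zat(s,f,279,137),'tips',wcast(s,f,[[215,235],[342,235]],213).round())
E
```

```text
130 [274. 126.] z120 [605.4 -87.1  33.7] 4.61 z128 [605.3 -86.8  32.7] 4.47
130 [275.  25.] z120 [589.7  10.9  31. ] 2.61 z128 [590.1   8.2  30.1] 2.53
130 [152.  95.] z120 [221.5 -75.8 279.2] 8.66 z128 [232.  -75.9 271.7] 8.4
150 [279. 141.] z120 [602.9 -82.4  43.2] 1.09 z128 [602.9 -82.2  41.9] 1.06
150 [276.  26.] z120 [588.8  10.1  32. ] 2.72 z128 [589.2   7.4  31. ] 2.64
165 [279. 139.] z120 [603.6 -84.1  45. ] 0.34 z128 [603.6 -83.9  43.6] 0.33
165 [277.  26.] z120 [588.8   9.8  32.5] 2.76 z128 [589.2   7.2  31.5] 2.68
z panel 120.2 grille 126.7 tips [[ 575. -139.  213.]
 [ 646. -129.  213.]]
```

>>> carry_out([
  [[0, 0, 0], [0, 35, 0], 0.34],
  [[0, 0, 0], [0, 65, 0], 0.34],
  [[0, 0, 0], [0, 80, 0], 0.34],
  [[0, 0, 0], [0, 86, 0], 0.34],
  [[0, 0, 0], [0, 89, 0], 0.34],
  [[0, 0, 0], [0, 89.5, 0], 0.34],
  [[0, 0, 0], [0, 89.5, 0], 0.34],
])

```text
time_s: 2.4
ee_pos: [611.4, -141.9, 316.4]
ee_rot: [-90.0, -0.1, 8.1]
force: [-1.2, 0.0, 0.3]
gripper_width: 60.3
```

Run:
```python
from h import *
from workcell import env
s=env.state();f=env.grab_frame('wrist');pickle.dump((s,f),open('pics/w2.pkl','wb'));cv2.imwrite('pics/w2.png',f['frame'])
print(s['ee_pos'],s['ee_rot'],s['time_s'],s['force'])
for thr in (110,130,150,165,180):
  for q in blobs(s,f,thr=thr):
    if np.ptp(q[:,0])<260 and q[:,0].min()>0: print(thr,q.mean(0).round(),'z115',*circ(wcast(s,f,q,115)),'z120',*circ(wcast(s,f,q,120)),'z128',*circ(wcast(s,f,q,128)))
```

```text
[ 611.44682504 -141.85195951  316.44377574] [-90.04315191  -0.12112117   8.14974801] 2.4 [-1.19056443  0.02207893  0.29955106]
150 [279. 145.] z115 [602.9 -82.9  47.1] 0.34 z120 [602.8 -82.7  45.8] 0.33 z128 [602.8 -82.2  43.7] 0.32
165 [279. 146.] z115 [602.6 -82.5  47.7] 0.25 z120 [602.5 -82.3  46.4] 0.25 z128 [602.5 -81.8  44.3] 0.23
165 [275.  12.] z115 [  40845.4 -285316.5  288142.2] 7.48 z120 [  45551.4 -318641.1  321795.4] 7.27 z128 [  74583.2 -524435.3  529624. ] 6.95
180 [279. 147.] z115 [602.5 -82.5  48. ] 0.24 z120 [602.5 -82.2  46.6] 0.23 z128 [602.5 -81.8  44.5] 0.22
180 [275.  12.] z115 [  54328.3 -425410.3  428790.9] 7.55 z120 [  60244.2 -472172.4  475923.6] 7.34 z128 [  20798.5 -159920.1  161186.4] 7.01
```

View pics/w2.png

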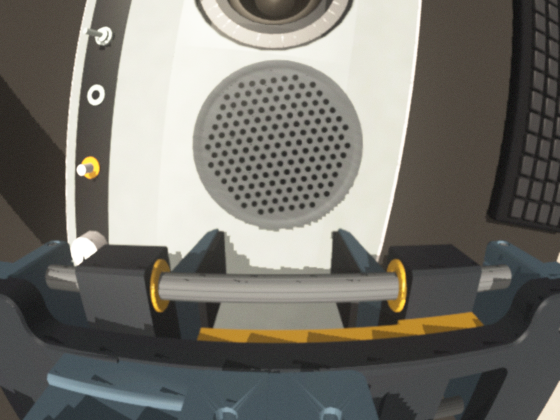

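>>> carry_out([
  [[0, 0, 0], [0, 0, 1], 0.34],
  [[0, 0, 0], [0, 0, 3], 0.34],
  [[0, 0, 0], [0, 0, 5], 0.34],
  [[0, 0, 0], [0, 0, 7], 0.34],
  [[0, 0, 0], [0, 0, 8], 0.34],
  [[0, 0, 0], [0, 0, 8], 0.34],
])

```text
time_s: 2.95
ee_pos: [609.9, -133.7, 315.3]
ee_rot: [-90.0, -0.0, 8.2]
force: [0.3, -0.7, 0.6]
gripper_width: 60.1
```

>>> carry_out([
  [[0, 0, 0], [0, 1, 3], 0.34],
  [[0, 0, 0], [0, 1, 6], 0.34],
  [[0, 0, 0], [0, 1, 10], 0.34],
  [[0, 0, 0], [0, 1, 14], 0.34],
  [[0, 0, 0], [0, 1, 18], 0.34],
  [[0, 0, 0], [0, 1, 22], 0.34],
  [[0, 0, 0], [0, 1, 26], 0.34],
  [[0, 0, 0], [0, 1, 30], 0.34],
  [[0, 0, 0], [0, 1, 30], 0.34],
])

```text
time_s: 3.7
ee_pos: [605.6, -103.5, 314.3]
ee_rot: [-90.0, 0.0, 8.2]
force: [-0.4, 0.0, -0.6]
gripper_width: 60.1
```

Run:
```python
from h import *
from workcell import env
s=env.state();f=env.grab_frame('wrist');pickle.dump((s,f),open('pics/w3.pkl','wb'));cv2.imwrite('pics/w3.png',f['frame'])
print(s['ee_pos'],s['ee_rot'],s['time_s'],s['force'])
```

```text
[ 605.59126984 -103.49531491  314.27640465] [-8.99692068e+01  2.19264696e-03  8.17274142e+00] 3.7 [-0.41400315  0.0290275  -0.64450686]
```

View pics/w3.png

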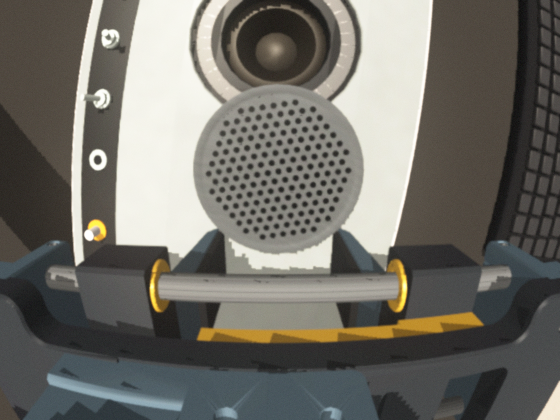

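The fingers are pushing squarely: the grille is at (278,168) and the seat at about (275.5,45). About 66–70 mm remain, with a lateral correction of about −1.7 mm.

>>> carry_out([
  [[0, 0, 0], [-0.3, 0, 3], 0.34],
  [[0, 0, 0], [-0.5, 0, 8], 0.34],
  [[0, 0, 0], [-0.7, 0, 13], 0.34],
  [[0, 0, 0], [-0.9, 0, 18], 0.34],
  [[0, 0, 0], [-1.1, 0, 23], 0.34],
  [[0, 0, 0], [-1.3, 0, 28], 0.34],
  [[0, 0, 0], [-1.5, 0, 33], 0.34],
  [[0, 0, 0], [-1.7, 0, 38], 0.34],
  [[0, 0, 0], [-1.7, 0, 42], 0.34],
  [[0, 0, 0], [-1.7, 0, 42], 0.34],
])

```text
time_s: 4.58
ee_pos: [597.9, -62.1, 314.2]
ee_rot: [-90.0, 0.0, 8.2]
force: [0.2, 0.4, 0.1]
gripper_width: 60.3
```

Run:
```python
from h import *
from workcell import env
s=env.state();f=env.grab_frame('wrist');pickle.dump((s,f),open('pics/w4.pkl','wb'));cv2.imwrite('pics/w4.png',f['frame'])
print(s['ee_pos'],s['ee_rot'],s['time_s'],s['force'])
```

```text
[597.94589804 -62.13389631 314.22898567] [-8.99699893e+01  6.84545272e-03  8.17821042e+00] 4.5833 [0.248749   0.38761566 0.12266013]
```

View pics/w4.png

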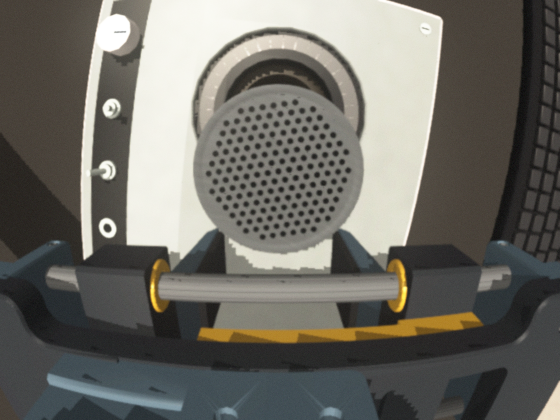

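The grille is at (278,168), still flat. The rim of the seat spans about columns 193–366, with its top at row 28. Next I'll fit the visible rim and the grille outline.

```bash
cat >> h.py <<'E'
def edge(f,c,a0,a1,r0,r1,thr=165):
    g=cv2.cvtColor(f['frame'],cv2.COLOR_BGR2GRAY);o=[]
    for a in np.radians(np.arange(a0,a1,3)):
        rr=np.arange(r1,r0,-.5);u=c[0]+rr*np.cos(a);v=c[1]-rr*np.sin(a)
        w=cv2.remap(g,u.astype(np.float32)[None],v.astype(np.float32)[None],cv2.INTER_LINEAR)[0]
        k=np.argmax(w<thr)
        if k>0:o.append((u[k],v[k]))
    return np.array(o)
def rel(s,c):
    d=np.array([*c,0])-np.array([*s['ee_pos'][:2],0]);return (Ro.from_euler('xyz',s['ee_rot'],degrees=True).as_matrix().T@d).round(1)[[0,2]]
E
python3 - <<'E'
from h import *
s,f=pickle.load(open('pics/w4.pkl','rb'))
for thr in (150,175,190):
  e=edge(f,(278,115),15,165,60,105,thr);c,r=circ(wcast(s,f,e,120));print('seat',len(e),c,r,rel(s,c[:2]))
  e=np.r_[edge(f,(278,168),-50,5,70,100,thr),edge(f,(278,168),175,230,70,100,thr)];c,r=circ(wcast(s,f,e,128));print('grille',len(e),c,r,rel(s,c[:2]))
E
```

```text
seat 50 [586.2  16.3  46.4] 0.15 [-0.5 79.3]
grille 32 [590.7 -15.   44.2] 0.06 [-0.5 47.7]
seat 50 [586.3  16.3  46.7] 0.13 [-0.4 79.3]
grille 32 [590.6 -14.9  44.7] 0.04 [-0.6 47.8]
seat 50 [586.3  16.2  47. ] 0.13 [-0.4 79.2]
grille 32 [590.6 -14.9  44.8] 0.1 [-0.6 47.8]
```

>>> carry_out([
  [[0, 0, 0], [0, 0, 4], 0.34],
  [[0, 0, 0], [0, 0, 8], 0.34],
  [[0, 0, 0], [0, 0, 12], 0.34],
  [[0, 0, 0], [0, 0, 16], 0.34],
  [[0, 0, 0], [0, 0, 19], 0.34],
  [[0, 0, 0], [0, 0, 22], 0.34],
  [[0, 0, 0], [0, 0, 25], 0.34],
  [[0, 0, 0], [0, 0, 28], 0.34],
  [[0, 0, 0], [0, 0, 30.5], 0.34],
  [[0, 0, 0], [0, 0, 30.5], 0.34],
])

```text
time_s: 5.47
ee_pos: [593.6, -32.3, 314.2]
ee_rot: [-90.0, 0.0, 8.2]
force: [-0.1, -0.2, 0.4]
gripper_width: 60.1
```

Run:
```python
from h import *
from workcell import env
s=env.state();f=env.grab_frame('wrist');pickle.dump((s,f),open('pics/w5.pkl','wb'));cv2.imwrite('pics/w5.png',f['frame'])
print(s['ee_pos'],s['ee_rot'],s['time_s'],s['force'])
print([zat(s,f,u,v,3) for u,v in((278,105),(278,165),(278,235),(215,165),(340,165))],zat(s,f,160,160))
```

```text
[593.63900276 -32.26072949 314.15502223] [-8.99694205e+01  1.51769008e-02  8.15641084e+00] 5.4667 [-0.11827616 -0.21925674  0.35816328]
[np.float64(121.9), np.float64(121.8), np.float64(121.9), np.float64(121.8), np.float64(121.6)] 120.1
```

View pics/w5.png

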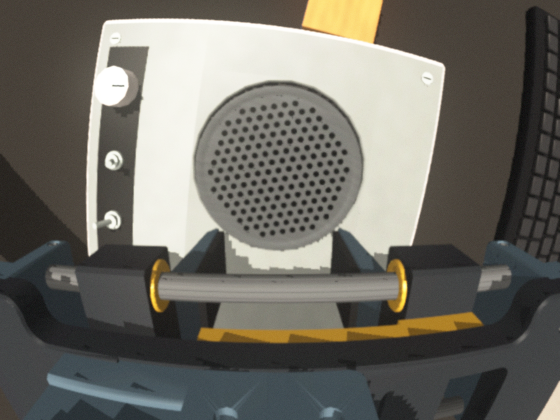

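The grille has dropped in. Its top reads a uniform 121.8 mm; it read 126.7 when lying on the panel, so it fell 5 mm. Now I'll back off and raise the arm.

>>> carry_out([
  [[0, 0, 0], [0, 0, -5], 0.34],
  [[0, 0, 0], [0, 0, -12], 0.34],
  [[0, 0, 0], [0, -10, -15], 0.34],
  [[0, 0, 0], [0, -35, -15], 0.34],
  [[0, 0, 0], [0, -70, -15], 0.34],
  [[0, 0, 0], [0, -100, -15], 0.34],
  [[0, 0, 0], [0, -120, -15], 0.34],
  [[0, 0, 0], [0, -120, -15], 0.34],
])

```text
time_s: 6.18
ee_pos: [596.4, -48.4, 440.5]
ee_rot: [-90.1, -0.6, 8.1]
force: [0.0, 0.7, 0.5]
gripper_width: 59.8
```

Run:
```python
from h import *
from workcell import env
s=env.state();f=env.grab_frame('wrist');cv2.imwrite('pics/w6.png',f['frame'])
print(s['ee_pos'],s['time_s'],s['force'])
print([zat(s,f,u,v,2) for u,v in((278,110),(278,150),(278,185),(240,150),(315,150))],zat(s,f,205,150))
```

```text
[596.39244057 -48.37997292 440.54765286] 6.1833 [0.00385885 0.65046552 0.52325688]
[np.float64(122.0), np.float64(121.7), np.float64(120.2), np.float64(121.7), np.float64(122.7)] 120.0
```

View pics/w6.png

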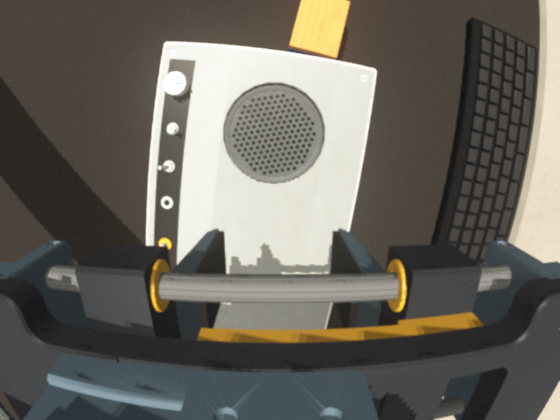

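The grille sits evenly in its seat at about (274,133). The 120.2 mm reading at (278,185) falls on the panel just outside the rim. The robot is clear of everything, so I'll hand the job in.

```bash
python3 -c "
from workcell import env
print(env.job_done())"
```

```text
the job is handed in; nothing more can be done
None
```

The grille is in its seat over the driver, flat and fully home, and I've handed the job in. I pushed it about 100 mm across the panel with both fingertips, held just above the panel and set 60 mm apart so the disc stayed centred. I corrected sideways by 1.7 mm on the way. Once it dropped in, I backed the fingers off and lifted clear, about 6 s in all.

**Last checks:**
- **Height:** The grille's top read 121.6–121.9 mm at five points before I lifted away. The depth map read 126.7 mm when it lay on the panel, about 1.3 mm below its true 128 mm, so it fell the 5 mm of the seat.
- **After lifting:** The wider wrist view showed it seated and level, with four height readings of 121.7–122.7 mm. A fifth, 120.2 mm, fell on the panel just outside the rim.
- **Contact:** Wrist forces were under 1.5 N at every reading. The fingertips were kept about 3 mm above the panel and short of the driver hole, so they did not reach the cone.

**What disagreed or went unchecked:**
- **Start position:** The top and wrist cameras differed by about 7 mm on where the grille started, so I aimed from the close wrist views.
- **Other objects:** I saw nothing disturbed, but the final view does not show the loose knob or several other items. I did not measure their positions again.

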